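# Fill the reagent caddy by cap colour

## Robot

A 6-joint arm with a two-finger parallel gripper is mounted at the origin on a cart in front of the work surface, level with it; the furniture and walls round the work are solid. World frame = base frame: x ahead of the robot, y to its left, z up, the work surface at z = 0. Lengths are in m, angles in degrees, forces in N, time in s.
With the tool pointing down it reaches from about 0.375 to 0.925 m from the base axis. Payload 5.7 kg.
Tool frame: the origin (TCP) lies midway between the tips of the shut fingers; the grasp point (between the pads) lies 19 mm behind it; z points along the fingers, y is the line along which they close (so a half turn about z gives the same grasp; the last joint's range is limited). The gripper opens to 88 mm and grips with 3 to 60 N. Pads are 20 mm wide; open, the fingers measure 115 mm over their backs; the gripper's body (75 mm by 178 mm) begins 61 mm behind the grasp point.
Start: joints at [-73.574, 20.558, 86.54, -0, 72.909, -6.595], TCP at [0.235, -0.552, 0.223] pointing down, gripper open.
Joint ranges: [-170.27, 170.27], [-57.76, 135], [12.27, 136.19], [-55.21, 235.2], [11.17, 155.16], [-170.74, 170.74]. Speed limits (degrees/s): [136.94, 136.94, 180, 180, 180, 180].

## Interface

Orientations are given as [roll, pitch, yaw] about the fixed x, y, z axes, in that order (R = Rz(yaw) Ry(pitch) Rx(roll)).
In Python, from plant import manip gives the robot as it stands.
- The arm moves only by the shell command python3 -m crank 'ROWS' [FORCE]. ROWS is JSON, a list of rows, each a list of 5 numbers: the shift along the world's x, y, z in cm, then the turn about the world's z in rad, then the closure, from -1 (fully open) to 1 (shut). In form: [[x, y, z, turn, gripper], ...]. A call has 1 to 10 rows; each row is the pose to reach, as a shift and turn from the pose commanded when the call began; what a row does not reach only later rows make up. A row lasts 1/8 s, in which the tool goes at most 62.5 mm and 10.7 degrees, less where a joint would pass 70% of its speed; a pose out of reach is approached as far as the arm can. A call with a gripper value outside its range is refused whole. The fingers move at their own pace and stop on an object; FORCE is the grip in N (left out, the last holds). Time passes only in rows, so rows that repeat a pose let the fingers close. It gives the time, the measured TCP pose, the force, the opening and the grip force at its end, in the units of the state.
- manip.observe(): the state, without advancing time (a new reading comes with each control period).
- manip.grab_frame(name): name is "scene" or "top" or "wrist"; returns the picture (480x640x3 uint8, red, green, blue); there is no depth.
- manip.calibration(name): a dict with "fov_y" (degrees; the focal length in pixels is half the picture's height over the tangent of half this angle, whatever the lens; pixels are square), "cx", "cy" (the principal point, pixels), "distortion" ([k1, k2, p1, p2, k3] as OpenCV has them; the pictures are not rectified), "origin" and "orientation" of the camera in the world. Camera axes: x right, y down, z forward; pixel columns grow to the right and rows downward; lengths in m; the calibration is good to about 2 mm. A picture is of the moment at which its call begins: read the wrist's pose just before it. calibration takes no time and is no camera call; for the wrist camera it gives the pose at the moment of the call.
- manip.sign_off(): hands the job in; it is judged then, once.
The state is a dict: "time_s": time; "qpos": joint angles; "joint_vel": joint speeds; "joint_torque": joint torques, N m; "position": TCP position; "orientation": TCP orientation; "wrist_force": force on the tool from outside, world axes, zero at the start; "torque": the same for the moment, N m; "width": finger opening in m; "gripper_force": force on a finger pad.
Only numpy, scipy, OpenCV 4.12 (cv2) and the standard library are available. Lean on these libraries where they do the work, as an engineer would, in place of code of your own. Each camera call takes 0.05 s, during which the arm holds its last target. There are 200 camera calls.

## Task

Gather the kit's four white bottles into the white caddy: stand each one upright in the well that has the colour of its cap (pink, yellow, blue, black), right down on the well's floor, and let go. The turquoise-capped bottle and the red-capped vial belong to another kit: leave them standing where they are, and knock nothing over.

Things in the scene. Friction and masses are not known exactly. Their poses are not given: they have to be found in the camera images.
- bottle_pink: Loose small round white bottle with a pink screw cap, standing upright; 26 mm across (cap 25 mm), 64 mm tall, the cap being the top 14 to 16 mm. Weighs about 30 to 60 g. Origin: centre of the underside; z up along the bottle; its yaw is of no account.
- bottle_yellow: Loose small round white bottle with a yellow screw cap, standing upright; 26 mm across (cap 25 mm), 68 mm tall, the cap being the top 14 to 16 mm. Weighs about 30 to 60 g. Origin: centre of the underside; z up along the bottle; its yaw is of no account.
- bottle_blue: Loose small round white bottle with a blue (darker, royal blue) screw cap, standing upright; 26 mm across (cap 25 mm), 60 mm tall, the cap being the top 14 to 16 mm. Weighs about 30 to 60 g. Origin: centre of the underside; z up along the bottle; its yaw is of no account.
- bottle_black: Loose small round white bottle with a black screw cap, standing upright; 26 mm across (cap 25 mm), 62 mm tall, the cap being the top 14 to 16 mm. Weighs about 30 to 60 g. Origin: centre of the underside; z up along the bottle; its yaw is of no account.
- bottle_turquoise: Look-alike from another kit, to be left: loose white bottle with a turquoise (greenish light blue) screw cap, 26 mm across, 58 mm tall. Origin: centre of the underside, z up.
- vial_red: Look-alike from another kit, to be left: loose small clear glass vial with dark contents and a red cap, 22 mm across, 46 mm tall. Origin: centre of the underside, z up.
- well_pink: Pink round well, one of four shallow cups fixed 2 by 2, 84 mm apart, in a white caddy fixed to the worktop (190 mm square tray, walls 5 mm thick, 26 mm high, two 13 mm side lugs). Cup 51 mm across outside, 45 inside, 15 high, floor 3 thick. Origin: centre of its underside, 5 mm above the worktop; a bottle stands in it with its foot 3 mm above the origin. z up, x and y along the caddy.
- well_yellow: Yellow round well, one of four shallow cups fixed 2 by 2, 84 mm apart, in a white caddy fixed to the worktop (190 mm square tray, walls 5 mm thick, 26 mm high, two 13 mm side lugs). Cup 51 mm across outside, 45 inside, 15 high, floor 3 thick. Origin: centre of its underside, 5 mm above the worktop; a bottle stands in it with its foot 3 mm above the origin. z up, x and y along the caddy.
- well_blue: Blue round well, one of four shallow cups fixed 2 by 2, 84 mm apart, in a white caddy fixed to the worktop (190 mm square tray, walls 5 mm thick, 26 mm high, two 13 mm side lugs). Cup 51 mm across outside, 45 inside, 15 high, floor 3 thick. Origin: centre of its underside, 5 mm above the worktop; a bottle stands in it with its foot 3 mm above the origin. z up, x and y along the caddy.
- well_black: Black round well, one of four shallow cups fixed 2 by 2, 84 mm apart, in a white caddy fixed to the worktop (190 mm square tray, walls 5 mm thick, 26 mm high, two 13 mm side lugs). Cup 51 mm across outside, 45 inside, 15 high, floor 3 thick. Origin: centre of its underside, 5 mm above the worktop; a bottle stands in it with its foot 3 mm above the origin. z up, x and y along the caddy.
Things that resemble listed ones, but are neither listed nor needed, are in the scene too. What is shaped like the bottle_pink but purple is not meant.

How it is judged (in metres and radians):
At the end, for the whole second after the job is handed in: Each of the four bottles stands released, at rest and upright (within 0.12 rad) in the well of its cap's colour, within 12 mm of its centre and 5 mm of its floor; the turquoise-capped bottle and the red-capped vial stand upright within 30 mm of where they began (horizontal distance between bottle_pink and well_pink below 0.012 m and z of bottle_pink in the frame of well_pink between -0.002 and 0.008 m and angle between each of bottle_pink, bottle_yellow, bottle_blue, bottle_black, bottle_turquoise, vial_red's own z axis and vertical below 0.12 rad and linear speed of each of bottle_pink, bottle_yellow, bottle_blue, bottle_black, bottle_turquoise, vial_red below 0.02 m/s and horizontal distance between bottle_yellow and well_yellow below 0.012 m and z of bottle_yellow in the frame of well_yellow between -0.002 and 0.008 m and horizontal distance between bottle_blue and well_blue below 0.012 m and z of bottle_blue in the frame of well_blue between -0.002 and 0.008 m and horizontal distance between bottle_black and well_black below 0.012 m and z of bottle_black in the frame of well_black between -0.002 and 0.008 m and distance of each of bottle_turquoise, vial_red from where it was at the start of the episode below 0.03 m); the robot touches nothing.
It fails at once if one of the six bottles and vials is knocked over or laid down (more than 45 degrees) (angle between any of bottle_pink, bottle_yellow, bottle_blue, bottle_black, bottle_turquoise, vial_red's own z axis and vertical above 0.79 rad).
It fails at once if the turquoise-capped bottle or the red-capped vial is moved more than 30 mm (distance of any of bottle_turquoise, vial_red from where it was at the start of the episode above 0.03 m).
It also fails if it takes over 88 s, if anything falls off the work surface, if the arm or the gripper's body presses on something with over 40 N, if the wrist force passes 120 N, or if a joint passes its speed limit or range.

## Working session

There is one attempt and no reset: what is moved stays moved. The work goes in short steps, Python scripts to look and compute and a shell command to move; the robot and the scene stay as the last step left them, time stands still between calls to the robot, and variables do not carry over. Pictures are saved under pics/ and viewed, at most 14 in all, crops included, and the job is handed in when it is done.

```bash
mkdir -p pics; ls; python3 - <<'E'
from plant import manip
import cv2
s=manip.observe();print(s['time_s'],s['position'],s['orientation'],s['width'])
for n in("top","scene"):
    c=manip.calibration(n);print(n,c)
    cv2.imwrite(f"pics/{n}0.png",manip.grab_frame(n)[:,:,::-1])
E
```

```text
pics
0.0 [ 0.23445922 -0.55153412  0.22180732] [-1.79893921e+02 -1.23217836e-02  2.30235003e+01] 0.08779059038791871
top {'fov_y': 44.85818388489382, 'cx': 327.8589337500015, 'cy': 240.60799018848022, 'distortion': array([-0.13278923,  0.        ,  0.        ,  0.        ,  0.        ]), 'origin': array([ 2.96543389e-01, -1.10905907e-03,  1.19980868e+00]), 'orientation': array([-1.68031513e+02, -5.30443575e-02, -8.76854401e+01])}
scene {'fov_y': 55.75853598987659, 'cx': 316.32462116693165, 'cy': 232.03093403414255, 'distortion': array([0.006461, 0.      , 0.      , 0.      , 0.      ]), 'origin': array([0.04741933, 0.46799088, 0.55883029]), 'orientation': array([-1.26848549e+02,  2.75250023e-02, -1.33220329e+02])}
```

View pics/top0.png

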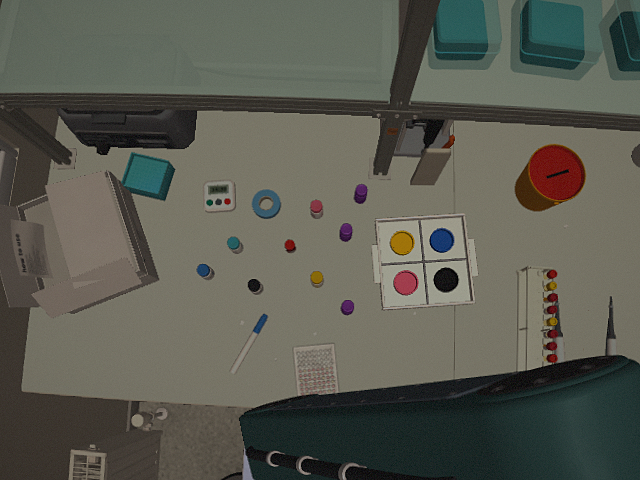

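View pics/scene0.png

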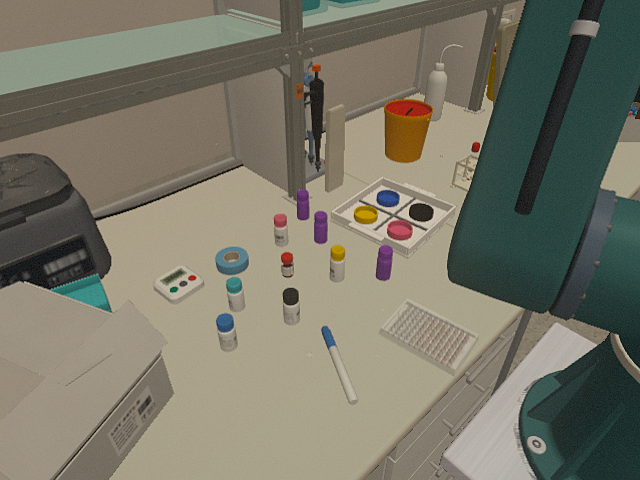

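The top view shows the caps: pink (316,207), yellow (317,277), blue (204,271), black (254,285), turquoise (234,243), red (290,245). The three purple decoys are at (360,193), (345,231) and (348,307). The wells are yellow (401,243), blue (441,240), pink (405,282) and black (446,279). The scene view confirms that everything is standing, with a shelf and post behind.

```bash
cat > h.py <<'E'
import numpy as np, cv2
from scipy.spatial.transform import Rotation as R
from plant import manip
def ray(c,uv):
    f=240/np.tan(np.radians(c['fov_y']/2));K=np.array([[f,0,c['cx']],[0,f,c['cy']],[0,0,1]])
    p=cv2.undistortPoints(np.array([[uv]],float),K,np.array(c['distortion']))[0,0]
    return np.array(c['origin']),R.from_euler('xyz',c['orientation'],degrees=True).as_matrix()@np.array([p[0],p[1],1])
def plane(c,uv,z):
    o,d=ray(c,uv);return o+d*(z-o[2])/d[2]
def tri(a,b):
    (o,d),(q,e)=a,b;t=np.linalg.lstsq(np.c_[d,-e],q-o,rcond=None)[0]
    A,B=o+t[0]*d,q+t[1]*e;return (A+B)/2,np.linalg.norm(A-B)
RNG=dict(pink=((168,70,90),(179,255,255)),red=((0,120,60),(8,255,255)),yellow=((18,120,80),(30,255,255)),
 blue=((105,120,50),(118,255,255)),turq=((82,80,50),(98,255,255)),purple=((130,80,40),(158,255,255)),black=((0,0,0),(179,255,50)))
def blob(im,col,uv,r=22):
    """(centroid, area, box) of the colour's blob nearest the seed"""
    h=cv2.cvtColor(im,cv2.COLOR_RGB2HSV);m=cv2.inRange(h,*map(np.array,RNG[col]))
    if col=='red': m|=cv2.inRange(h,np.array((172,150,60)),np.array((179,255,255)))
    n,l,s,c=cv2.connectedComponentsWithStats(m)
    k=[i for i in range(1,n) if s[i,4]>15 and np.hypot(*(c[i]-uv))<r]
    if not k: return None
    i=max(k,key=lambda i:s[i,4]);return c[i],s[i,4],s[i,:4]
E
python3 - <<'E'
from h import *
T=cv2.imread('pics/top0.png')[:,:,::-1];S=cv2.imread('pics/scene0.png')[:,:,::-1]
ct,cs=manip.calibration('top'),manip.calibration('scene')
L=[('pink','pink',(316,207),(280,220),.064),('yellow','yellow',(317,277),(337,250),.068),('blue','blue',(204,271),(225,321),.060),
('black','black',(254,285),(291,296),.062),('turq','turq',(234,243),(235,285),.058),('red','red',(290,245),(287,258),.046),
('pur1','purple',(360,193),(303,200),.064),('pur2','purple',(345,231),(320,222),.064),('pur3','purple',(348,307),(384,258),.064)]
for n,c,a,b,h in L:
    A,B=blob(T,c,a,14),blob(S,c,b,14)
    print(n,A and (A[0].round(1),A[1],A[2][2:]),B and B[0].round(1), A is not None and plane(ct,A[0],h-.0075).round(3), end=' ')
    if A and B: p,e=tri(ray(ct,A[0]),ray(cs,B[0]));print(p.round(3),e.round(4))
    else: print()
for c,a,b in (('yellow',(401,243),(366,215)),('blue',(441,240),(388,199)),('pink',(405,282),(400,230)),('black',(446,279),(421,212))):
    A,B=blob(T,c,a,14),blob(S,c,b,14);p,e=tri(ray(ct,A[0]),ray(cs,B[0]))
    print('well',c,A[0].round(1),A[1],plane(ct,A[0],.015).round(3),p.round(3),e.round(4))
# shelf front edge: top (400,110), scene: post/edge junction
print('shelf',[x.round(3) if hasattr(x,'round') else x for x in tri(ray(ct,(392,112)),ray(cs,(290,62)))], plane(ct,(380,175),0).round(3))
E
```

```text
pink (array([315.9, 205.3]), np.int32(102), array([11, 11], dtype=int32)) [279.6 220. ] [0.611 0.035 0.056] [0.611 0.035 0.058] 0.0001
yellow (array([316.4, 277. ]), np.int32(125), array([12, 13], dtype=int32)) [337.4 252.7] [0.464 0.027 0.06 ] [0.464 0.027 0.061] 0.0001
blue (array([202.7, 269.6]), np.int32(93), array([13, 12], dtype=int32)) [224.5 323.1] [0.47  0.256 0.052] [0.47  0.256 0.053] 0.0003
black (array([253.6, 284.8]), np.int32(122), array([12, 13], dtype=int32)) [289.5 296.7] [0.444 0.152 0.054] [0.444 0.152 0.054] 0.0013
turq (array([232.9, 242.5]), np.int32(115), array([12, 12], dtype=int32)) [233.6 285. ] [0.528 0.2   0.05 ] [0.528 0.2   0.052] 0.0001
red (array([289.4, 244.5]), np.int32(85), array([10, 10], dtype=int32)) [286.6 257.9] [0.531 0.086 0.038] [0.531 0.086 0.041] 0.0004
pur1 (array([360.5, 193.3]), np.int32(188), array([12, 20], dtype=int32)) [302.3 204.4] [ 0.641 -0.055  0.056] [ 0.648 -0.056  0.034] 0.0011
pur2 (array([345.5, 232. ]), np.int32(179), array([12, 19], dtype=int32)) [320.2 226.9] [ 0.558 -0.027  0.056] [ 0.563 -0.027  0.035] 0.001
pur3 (array([347.2, 306.9]), np.int32(147), array([13, 15], dtype=int32)) [383.8 262.5] [ 0.407 -0.036  0.056] [ 0.41  -0.036  0.035] 0.0008
well yellow [401.9 242.2] 439 [ 0.55  -0.147  0.015] [ 0.55  -0.146  0.016] 0.0002
well blue [441.6 239.9] 425 [ 0.559 -0.23   0.015] [ 0.559 -0.23   0.015] 0.0015
well pink [405.4 282.2] 449 [ 0.467 -0.155  0.015] [ 0.466 -0.155  0.017] 0.0002
well black [445.5 279.5] 457 [ 0.475 -0.238  0.015] [ 0.475 -0.238  0.016] 0.0005
shelf [array([ 0.711, -0.091,  0.305]), np.float64(0.004)] [ 0.701 -0.099  0.   ]
```

```bash
python3 -m crank '[[19,29,0,-0.2,-0.4],[37.6,58.6,0,-0.4,-0.4],[37.6,58.6,0,-0.4,-0.4],[37.6,58.6,0,-0.4,-0.4],[37.6,58.6,0,-0.4,-0.4],[37.6,58.6,0,-0.4,-0.4],[37.6,58.6,0,-0.4,-0.4],[37.6,58.6,0,-0.4,-0.4],[37.6,58.6,0,-0.4,-0.4],[37.6,58.6,0,-0.4,-0.4]]' 15
```

```text
time_s: 1.35
position: [0.572, -0.0257, 0.2224]
orientation: [180.0, 0.0, 0.1]
wrist_force: [0.5, -0.8, 0.8]
width: 0.0613
gripper_force: 0.0
```

```bash
python3 -m crank '[[0,0,0,0,-0.4],[0,0,0,0,-0.4]]'
```

```text
time_s: 1.6
position: [0.5706, -0.0277, 0.2221]
orientation: [180.0, 0.1, 0.2]
wrist_force: [0.3, -0.6, 0.2]
width: 0.0616
gripper_force: 0.0
```

```bash
python3 -m crank '[[4,6.3,0,0,-0.4],[4,6.3,0,0,-0.4],[4,6.3,-5,0,-0.4],[4,6.3,-10,0,-0.4],[4,6.3,-14,0,-0.4],[4,6.3,-17,0,-0.4],[4,6.3,-19,0,-0.4],[4,6.3,-20,0,-0.4],[4,6.3,-20,0,-0.4]]'
```

```text
time_s: 2.72
position: [0.6106, 0.0343, 0.0223]
orientation: [180.0, 0.1, 0.0]
wrist_force: [-0.2, 0.2, 0.5]
width: 0.0615
gripper_force: 0.0
```

```bash
python3 -m crank '[[0,0,0,0,1],[0,0,0,0,1],[0,0,0,0,1],[0,0,0,0,1],[0,0,0,0,1],[0,0,0,0,1]]' 15
```

```text
time_s: 3.48
position: [0.6116, 0.0355, 0.0229]
orientation: [-180.0, -0.0, 0.1]
wrist_force: [-0.3, -0.8, 4.1]
width: 0.0263
gripper_force: 15.0
```

```bash
python3 -m crank '[[0,0,5,0,1],[0,0,10,0,1],[-3,-4,10.5,0,1],[-7,-9,10.5,0,1],[-11,-14.5,10.5,0,1],[-14.5,-19,10.5,0,1],[-14.5,-19,10.5,0,1],[-14.5,-19,10.5,0,1]]'
```

```text
time_s: 4.47
position: [0.4665, -0.1547, 0.1276]
orientation: [-180.0, -0.0, 0.0]
wrist_force: [-0.1, 0.5, -0.2]
width: 0.0257
gripper_force: 15.0
```

```bash
python3 - <<'E'
from h import *
cv2.imwrite("pics/top1.png",manip.grab_frame("top")[150:400,180:520,::-1]);cv2.imwrite("pics/w1.png",manip.grab_frame("wrist")[:,:,::-1])
E
```

```text
(no output)
```

View pics/w1.png

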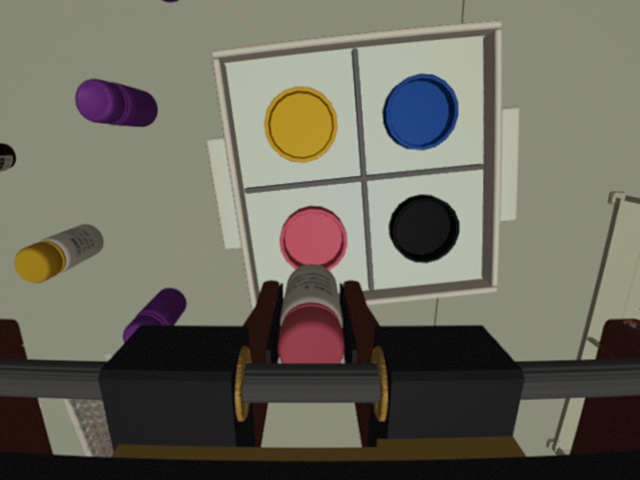

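The bottle is gripped upright and is laterally in line with the pink well (well at (314,238), foot at about (310,270), perspective accounted for). Lowering it now.

```bash
python3 -m crank '[[0,0,-3,0,1],[0,0,-6,0,1],[0,0,-8,0,1],[0,0,-9,0,1],[0,0,-9.5,0,1],[0,0,-9.7,0,1],[0,0,-9.7,0,1]]'
```

```text
time_s: 5.45
position: [0.4668, -0.1547, 0.0311]
orientation: [180.0, -0.1, 0.1]
wrist_force: [-0.0, 0.1, 0.2]
width: 0.026
gripper_force: 15.0
```

```bash
python3 -m crank '[[0,0,-0.1,0,1],[0,0,-0.1,0,0.2],[0,0,-0.1,0,-0.4],[0,0,-0.1,0,-0.4],[0,0,-0.1,0,-0.4],[0,0,4,0,-0.4],[0,0,9,0,-0.4],[0,0,10,0,-0.4],[0,0,10,0,-0.4]]'
```

```text
time_s: 6.58
position: [0.4666, -0.1547, 0.1309]
orientation: [180.0, -0.1, 0.1]
wrist_force: [-0.2, -0.6, -0.1]
width: 0.0617
gripper_force: 0.0
```

```bash
python3 -m crank '[[0,6,0,0,-0.4],[0,12,0,0,-0.4],[-0.3,18.2,0,0,-0.4],[-0.3,18.2,0,0,-0.4],[-0.3,18.2,-4,0,-0.4],[-0.3,18.2,-8,0,-0.4],[-0.3,18.2,-10,0,-0.4],[-0.3,18.2,-10.8,0,-0.4],[-0.3,18.2,-10.8,0,-0.4]]'
```

```text
time_s: 7.7
position: [0.4627, 0.0268, 0.0219]
orientation: [-180.0, 0.1, 0.1]
wrist_force: [0.6, 0.0, -0.0]
width: 0.0616
gripper_force: 0.0
```

```bash
python3 -m crank '[[0,0,0,0,1],[0,0,0,0,1],[0,0,0,0,1],[0,0,0,0,1],[0,0,0,0,1],[0,0,0,0,1]]' 15; python3 - <<'E'
from h import *
cv2.imwrite("pics/s2.png",manip.grab_frame("scene")[:,:,::-1])
E
```

```text
time_s: 8.45
position: [0.4636, 0.0274, 0.0229]
orientation: [-180.0, -0.0, 0.1]
wrist_force: [-0.7, 0.8, 6.0]
width: 0.0266
gripper_force: 15.0
```

View pics/s2.png

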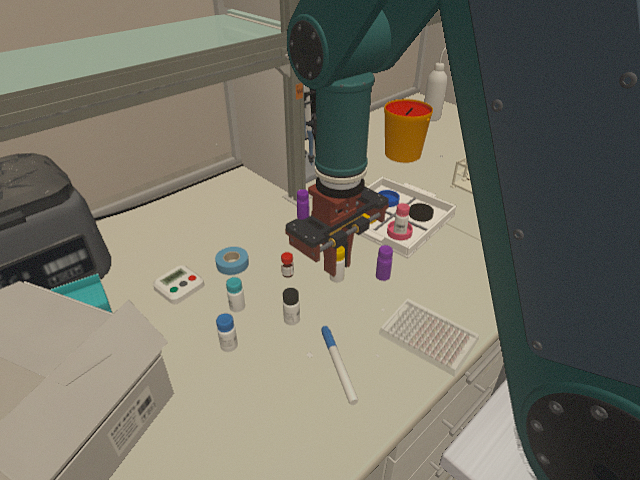

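Pink stands upright in its well at (402,220), and yellow is gripped at (339,262). All the others are still upright.

```bash
python3 -m crank '[[0,0,5,0,1],[0,0,10,0,1],[2,-4,10.5,0,1],[4.5,-9,10.5,0,1],[7,-14,10.5,0,1],[8.6,-17.4,10.5,0,1],[8.6,-17.4,10.5,0,1],[8.6,-17.4,10.5,0,1]]'
```

```text
time_s: 9.5
position: [0.5482, -0.1458, 0.127]
orientation: [-179.9, 0.1, 0.1]
wrist_force: [-0.1, 0.8, -0.6]
width: 0.0259
gripper_force: 15.0
```

```bash
python3 -m crank '[[0,0,-3,0,1],[0,0,-6,0,1],[0,0,-8,0,1],[0,0,-9,0,1],[0,0,-9.5,0,1],[0,0,-9.7,0,1],[0,0,-9.7,0,1]]'
```

```text
time_s: 10.38
position: [0.5498, -0.1467, 0.0312]
orientation: [180.0, -0.1, 0.1]
wrist_force: [0.0, -0.0, -0.4]
width: 0.0264
gripper_force: 15.0
```

```bash
python3 -m crank '[[0,0,-0.1,0,1],[0,0,-0.1,0,0.2],[0,0,-0.1,0,-0.4],[0,0,-0.1,0,-0.4],[0,0,-0.1,0,-0.4],[0,0,4,0,-0.4],[0,0,9,0,-0.4],[0,0,10,0,-0.4],[0,0,10,0,-0.4]]'
```

```text
time_s: 11.5
position: [0.5495, -0.1467, 0.1309]
orientation: [180.0, -0.1, 0.1]
wrist_force: [0.4, -0.2, -0.2]
width: 0.0614
gripper_force: 0.0
```

```bash
python3 -m crank '[[-2,5.6,0,0,-0.4],[-4,11.4,0,0,-0.4],[-6,17.2,0,0,-0.4],[-8.2,23,0,0,-0.4],[-10,28,0,0,-0.4],[-10.6,29.9,0,0,-0.4],[-10.6,29.9,0,0,-0.4],[-10.6,29.9,0,0,-0.4]]'
```

```text
time_s: 12.5
position: [0.4429, 0.1517, 0.1297]
orientation: [180.0, 0.1, 0.1]
wrist_force: [-0.1, 0.4, 0.1]
width: 0.0618
gripper_force: 0.0
```

```bash
python3 -m crank '[[0,0,-4,0,-0.4],[0,0,-8,0,-0.4],[0,0,-10,0,-0.4],[0,0,-10.8,0,-0.4],[0,0,-10.8,0,-0.4],[0,0,-10.8,0,1],[0,0,-10.8,0,1],[0,0,-10.8,0,1],[0,0,-10.8,0,1],[0,0,-10.8,0,1]]' 15
```

```text
time_s: 13.75
position: [0.4436, 0.1525, 0.0229]
orientation: [-180.0, -0.0, 0.1]
wrist_force: [-1.3, 0.6, 3.6]
width: 0.0258
gripper_force: 15.0
```

```bash
python3 -m crank '[[0,0,5,0,1],[0,0,10,0,1],[0.4,-5,11,0,1],[0.9,-11,11,0,1],[1.4,-17,11,0,1],[1.9,-23,11,0,1],[2.4,-29,11,0,1],[2.9,-35,11,0,1],[3.1,-39,11,0,1],[3.1,-39,11,0,1]]'
```

```text
time_s: 15.0
position: [0.4747, -0.2405, 0.1325]
orientation: [179.9, -0.0, -0.1]
wrist_force: [-0.5, 0.4, 0.7]
width: 0.0264
gripper_force: 15.0
```

```bash
python3 -m crank '[[0,0,0,0,1],[0,0,-3,0,1],[0,0,-6,0,1],[0,0,-8,0,1],[0,0,-9,0,1],[0,0,-9.8,0,1],[0,0,-10.2,0,1],[0,0,-10.2,0,1]]'
```

```text
time_s: 16.0
position: [0.4747, -0.2377, 0.031]
orientation: [180.0, -0.0, 0.1]
wrist_force: [0.0, -0.1, -0.1]
width: 0.0262
gripper_force: 15.0
```

```bash
python3 -m crank '[[0,0,-0.1,0,1],[0,0,-0.1,0,0.2],[0,0,-0.1,0,-0.4],[0,0,-0.1,0,-0.4],[0,0,-0.1,0,-0.4],[0,0,4,0,-0.4],[0,0,9,0,-0.4],[0,0,10,0,-0.4],[0,0,10,0,-0.4]]'; python3 - <<'E'
from h import *
ct=manip.calibration('top');S=manip.grab_frame("scene");cs=manip.calibration('scene')
for z in(.1,.15,.2):print(z,plane(ct,(157,280),z).round(3),plane(ct,(140,230),z).round(3))
# box vertical edge in scene: floor corner ~(172,390), top corner ~(165,340)
print(tri(ray(ct,(157,280)),ray(cs,(166,350))))
for n,c,b,h in(('blue','blue',(225,321),.0525),('turq','turq',(235,285),.0505),('red','red',(287,258),.0385)):
    B=blob(S,c,b,14);print(n,B and plane(cs,B[0],h).round(3))
cv2.imwrite("pics/s3.png",S[:,:,::-1])
E
```

```text
time_s: 17.12
position: [0.4745, -0.2377, 0.1309]
orientation: [180.0, -0.1, 0.1]
wrist_force: [0.5, 0.9, -0.6]
width: 0.0616
gripper_force: 0.0
0.1 [0.439 0.333 0.1  ] [0.536 0.378 0.1  ]
0.15 [0.432 0.318 0.15 ] [0.525 0.36  0.15 ]
0.2 [0.426 0.303 0.2  ] [0.514 0.343 0.2  ]
(array([0.44577312, 0.34507676, 0.08807111]), np.float64(0.018618187385243616))
blue [0.467 0.26  0.052]
turq [0.53  0.199 0.05 ]
red [0.534 0.084 0.038]
```

View pics/s3.png

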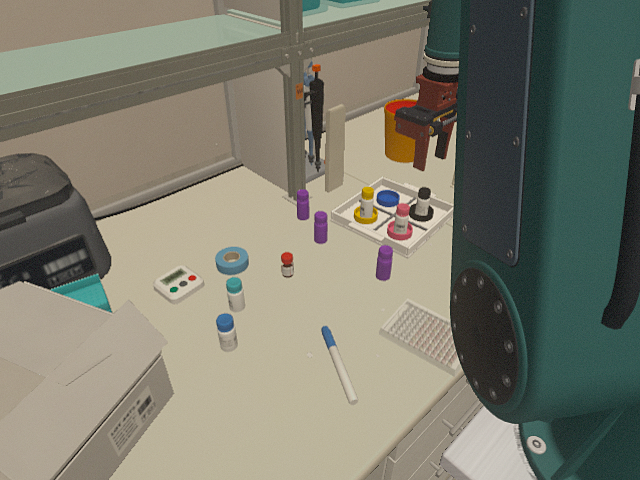

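Pink, yellow and black stand in their wells at (402,220), (367,205) and (423,205). Blue (226,332), turquoise and red are where they were. The box edge is at y≈0.335, so I'll take blue with the gripper turned 90°.

```bash
python3 -m crank '[[0,6,2,0.18,-0.4],[0,12,2,0.36,-0.4],[0,18,2,0.54,-0.4],[0,24,2,0.72,-0.4],[0,30,2,0.9,-0.4],[0,36,2,1.08,-0.4],[-0.2,42,2,1.26,-0.4],[-0.4,46,2,1.44,-0.4],[-0.5,48.5,2,1.57,-0.4],[-0.5,48.5,2,1.57,-0.4]]'
```

```text
time_s: 18.42
position: [0.4679, 0.2484, 0.1486]
orientation: [-179.8, 0.1, 90.2]
wrist_force: [0.5, -0.7, 0.6]
width: 0.0615
gripper_force: 0.0
```

```bash
python3 - <<'E'
from h import *
s=manip.observe();print(s['position'],s['orientation']);c=manip.calibration('wrist')
W=manip.grab_frame("wrist");h=cv2.cvtColor(W,cv2.COLOR_RGB2HSV);m=cv2.inRange(h,*map(np.array,RNG['blue']))
n,l,st,ce=cv2.connectedComponentsWithStats(m)
for i in range(1,n):
    if st[i,4]>100: print(ce[i].round(),st[i],plane(c,ce[i],.0525).round(4))
cv2.imwrite("pics/w4.png",W[:,:,::-1])
E
```

```text
[0.46792468 0.24840532 0.14864164] [-1.79812224e+02  5.83276867e-02  9.01846615e+01]
[314. 237.] [298 220  33  34 857] [0.4705 0.2547 0.0525]
```

View pics/w4.png

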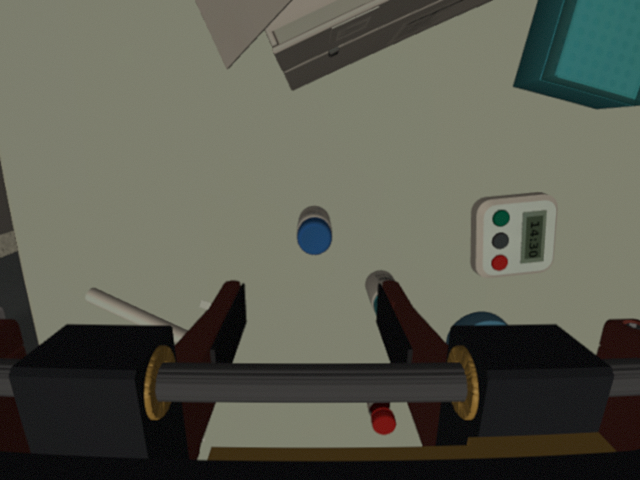

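The wrist view shows the blue cap at (314,237), giving (0.4705, 0.2547). The finger path is clear, with turquoise offset by about 55 mm in y.

```bash
python3 -m crank '[[0.2,0.7,0,0,-0.4],[0.2,0.7,-4,0,-0.4],[0.2,0.7,-8,0,-0.4],[0.2,0.7,-11,0,-0.4],[0.2,0.7,-12.2,0,-0.4],[0.2,0.7,-12.8,0,-0.4],[0.2,0.7,-12.8,0,-0.4],[0.2,0.7,-12.8,0,-0.4]]'
```

```text
time_s: 19.48
position: [0.4722, 0.2547, 0.0236]
orientation: [179.9, -0.0, 90.1]
wrist_force: [-0.7, 0.0, 0.3]
width: 0.0613
gripper_force: 0.0
```

```bash
python3 -m crank '[[0,0,0,0,1],[0,0,0,0,1],[0,0,0,0,1],[0,0,0,0,1],[0,0,0,0,1],[0,0,0,0,1]]' 15
```

```text
time_s: 20.23
position: [0.4712, 0.2544, 0.0226]
orientation: [-180.0, -0.0, 90.1]
wrist_force: [0.0, -0.5, 1.0]
width: 0.026
gripper_force: 15.0
```

```bash
python3 -m crank '[[0,0,5,0,1],[0,0,10,0,1],[0,-4,12,0,1],[0,-10,12,-0.18,1],[0,-16,12,-0.36,1],[1,-22,12,-0.54,1],[2,-28,12,-0.72,1],[4,-33,12,-0.9,1],[6,-38,12,-1.08,1],[7.5,-43,12,-1.26,1]]'
```

```text
time_s: 21.48
position: [0.5468, -0.1775, 0.1425]
orientation: [-180.0, -0.0, 17.5]
wrist_force: [-0.2, 0.0, 0.2]
width: 0.0261
gripper_force: 15.0
```

```bash
python3 -m crank '[[0,0,0,0,1],[0,0,0,0,1]]'
```

```text
time_s: 21.72
position: [0.5455, -0.1751, 0.1421]
orientation: [-179.9, 0.1, 17.9]
wrist_force: [1.6, 0.3, -0.2]
width: 0.0259
gripper_force: 15.0
```

```bash
python3 -m crank '[[1.3,-5.5,0,-0.15,1],[1.3,-5.5,0,-0.31,1],[1.3,-5.5,0,-0.31,1],[1.3,-5.5,-4,-0.31,1],[1.3,-5.5,-8,-0.31,1],[1.3,-5.5,-10,-0.31,1],[1.3,-5.5,-10.8,-0.31,1],[1.3,-5.5,-11.1,-0.31,1],[1.3,-5.5,-11.1,-0.31,1]]'
```

```text
time_s: 22.85
position: [0.5598, -0.2305, 0.0324]
orientation: [180.0, -0.1, 0.2]
wrist_force: [0.4, -0.2, -1.1]
width: 0.0261
gripper_force: 15.0
```

```bash
python3 -m crank '[[0,0,-0.15,0,1],[0,0,-0.15,0,1],[0,0,-0.15,0,0.2],[0,0,-0.15,0,-0.4],[0,0,-0.15,0,-0.4],[0,0,-0.15,0,-0.4],[0,0,4,0,-0.4],[0,0,9,0,-0.4],[0,0,12,0,-0.4],[0,0,12,0,-0.4]]'
```

```text
time_s: 24.1
position: [0.5611, -0.2316, 0.1543]
orientation: [179.9, -0.3, 0.1]
wrist_force: [0.6, -0.3, 1.1]
width: 0.0613
gripper_force: 0.0
```

```bash
python3 -m crank '[[-6,0,0,0,-0.4],[-8,5,0,0,-0.4],[-10,5,0,0,-0.4],[-12,5,0,0,-0.4],[-12,5,0,0,-0.4]]'; python3 - <<'E'
from h import *
S=manip.grab_frame("scene");T=manip.grab_frame("top");W=manip.grab_frame("wrist");cs=manip.calibration('scene')
for n,c,b,h in(('turq','turq',(235,285),.0505),('red','red',(287,258),.0385)):
    B=blob(S,c,b,14);print(n,B[0],plane(cs,B[0],h).round(3))
a=S[160:270,260:470,::-1];cv2.imwrite("pics/end.png",np.vstack([cv2.resize(a,(560,293)),cv2.resize(W[:,:,::-1],(560,306))]))
E
```

```text
time_s: 24.72
position: [0.4372, -0.1796, 0.1503]
orientation: [-179.9, 0.2, 0.1]
wrist_force: [-0.0, -0.5, 0.1]
width: 0.0613
gripper_force: 0.0
turq [233.55897436 284.84615385] [0.53  0.199 0.05 ]
red [286.64227642 257.89430894] [0.534 0.084 0.038]
```

View pics/end.png

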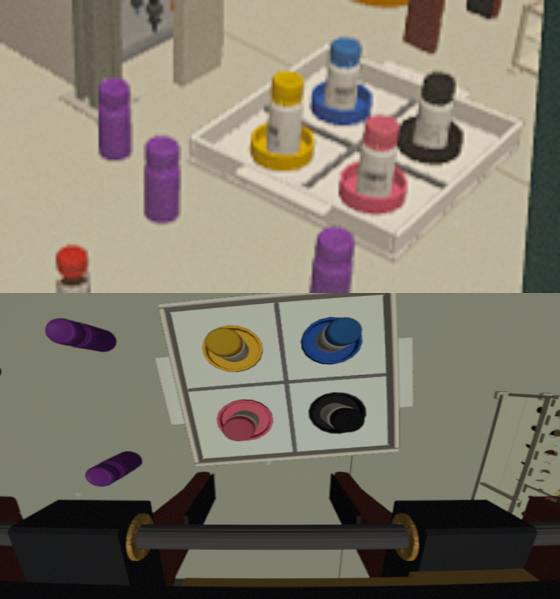

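All four bottles stand upright in the matching wells, centred. Turquoise (233.6,284.8) and red (286.6,257.9) have not moved.

```bash
python3 -c "
from plant import manip
print(manip.sign_off())"
```

```text
the job is handed in; nothing more can be done
None
```

I handed the job in at about 25 s: the last pictures show all four bottles released and upright in the wells matching their caps, and the turquoise-capped bottle and red-capped vial unmoved; sign-off returned no verdict.

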